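Load a box of screws through the spring flap of a stock lane

ROBOT

A 6-joint arm with a two-finger parallel gripper is mounted at the origin on a cart in front of the work surface, level with it; the furniture and walls round the work are solid. World frame = base frame: x ahead of the robot, y to its left, z up, the work surface at z = 0. Lengths are in m, angles in rad, forces in N, time in s.
With the tool pointing down it reaches from about 0.4 to 0.825 m from the base axis. Payload 7 kg.
Tool frame: the origin (TCP) lies at the very end of the fingers, on their centre line; the grasp point (between the pads) lies 19 mm behind it; z points along the fingers, y is the line along which they close (so a half turn about z gives the same grasp; the last joint's range is limited). The gripper opens to 88 mm and grips with 3 to 60 N. Pads are 19 mm wide; open, the fingers measure 130 mm over their backs; the gripper's body (78 mm by 193 mm) begins 47 mm behind the grasp point.
Start: joints at [-0.998, 0.359, 0.012, 0, -1.224, -0.288], TCP at [0.19, -0.648, 0.227] pointing down, gripper open.
Joint ranges: [-3.07, 3.07], [-1.43, 2.12], [-1.02, 1.25], [-3.03, 1.67], [-3.05, -0], [-3.03, 3.03]. Speed limits (rad/s): [2.39, 2.39, 3.01, 3.14, 3.14, 3.14].

INTERFACE

Orientations are given as [roll, pitch, yaw] about the fixed x, y, z axes, in that order (R = Rz(yaw) Ry(pitch) Rx(roll)).
In Python, from station import arm, grab_frame gives the robot as it stands.
- The arm moves only by the tool jog_arm, never from a script. Its argument "deltas" is a list that holds one entry, the list of rows, each a list of 4 numbers: the shift along the tool's x, y, z in units of 60 mm (1.0 is 60 mm), then the turn about the tool's z in units of 5 degrees (1.0 is 5 degrees). A call has 1 to 8 rows; each row is the pose to reach, as a shift and turn from the pose commanded when the call began, along the tool's axes at that moment; what a row does not reach only later rows make up. A row lasts 1/8 s, in which the tool goes at most 62.5 mm and 10.7 degrees, less where a joint would pass 70% of its speed; a pose out of reach is approached as far as the arm can. A call with a gripper value outside its range is refused whole. "grip" is the finger opening in mm, from 0 to 87.6, set as the call begins (left out, the last holds). The fingers move at their own pace and stop on an object; "squeeze" is the grip in N (left out, the last holds). Time passes only in rows, so rows that repeat a pose let the fingers close. It gives the time, the measured TCP pose, the force, the opening and the grip force at its end, in the units of the state.
- arm.get_state(): the state, without advancing time (a new reading comes with each control period).
- grab_frame(name): name is "scene" or "top" or "wrist"; returns a dict with "img" (420x560x3 uint8, red, green, blue), "vfov" (degrees; the focal length in pixels is half the picture's height over the tangent of half this angle, whatever the lens; pixels are square), "cx", "cy" (the principal point, pixels), "xyz" and "rotation" of the camera in the world. Camera axes: x right, y down, z forward; pixel columns grow to the right and rows downward; lengths in m; the calibration is good to about 2 mm. A picture is of the moment at which its call begins. There is no depth.
- arm.job_done(): hands the job in; it is judged then, once.
The state is a dict: "t": time; "q": joint angles; "qd": joint speeds; "joint_efforts": joint torques, N m; "eef_pos": TCP position; "ee_rot": TCP orientation; "force": force on the tool from outside, world axes, zero at the start; "moment": the same for the moment, N m; "width": finger opening in m; "gripper_force": force on a finger pad.
Only numpy, scipy, OpenCV 4.12 (cv2) and the standard library are available. Lean on these libraries where they do the work, as an engineer would, in place of code of your own. Each camera call takes 0.05 s, during which the arm holds its last target. There are 200 camera calls.

TASK

Load the green box of screws into the blue stock lane: set it gently, lengthwise, on the lane's open front plate, then push it from behind in through the orange spring flap until it is fully home and pressed firmly for a moment (about 10 N) against the sprung rubber stop. Take the fingers out so that the flap shuts behind the box; never push hard (20 N is too much for the stop), and leave the other things on the bench where they are.

Things in the scene. Friction and masses are not known exactly. Their poses are not given: they have to be found in the camera images.
- green_box: green card box of screws, closed, about 0.42 kg, loose on the worktop. Origin at the underside; it reaches from -21 to +24 mm in its x, -34 to +34 mm in y, 0 to 50 mm in z. Grasp it across the 45 mm from above. It goes in with its 68 mm length (own y, either way round) along the lane's x
- lane: blue stock lane, fixed; place and yaw vary. Origin at the underside, mid-width, in the flap's plane; x points along the lane INTO the bay, y left, z up. Floor top at z = 5 mm. Front plate, open above: x = -115 to 0 mm, between low rails (top z 15 mm) that funnel from about 71 mm apart to 51 mm at the flap. Bay: x = 0 to 187 mm, right wall y = -26 mm, left wall y = +35 mm (room for the flap)
- lane_slot (a point): middle of the slot in the bay's roof, at lane x = 95 mm, z = 64 mm. The roof is two lips at z = 61 to 64 mm that leave y = -21 to +21 mm open from the entry to the end plate: too narrow to put the box in from above, wide enough for closed fingers pointing down, which push the box along at its rear end and then lift out. The box passes under the lips
- flap (a joint): orange spring flap door across the entry, z = 8 to 50 mm of the lane, 47 mm wide, hinge pin upright at lane x = 4, y = +33 mm. 0 = shut, up to 1.55 rad swung inward (lane +x); never outward. Its spring resists a push with about 1 to 5 N. It folds along the box's left side as this passes and shuts once the box's rear end is past lane x = 52 mm and the fingers are out
- flap_edge (a point): middle height of the flap's free edge, 47 mm from the hinge
- bump_stop: end plate of the lane, at lane x = 191 mm (origin under it), with a steel rod and a round black rubber pad, 26 mm across, 30 mm above the worktop, facing the entry. The rod's setting varies and is NOT measured: the rubber face is anywhere from lane x = 128 to 152 mm; find it by feel. The pad yields 1 mm per 3 N, at most 10 mm. Press with 5 N or more for half a second, never 22 N
- orange_box: orange card box of screws, 85 x 60 x 38 mm, a bystander: leave it. Origin under its middle
- torch: small black pocket torch, 114 mm long, 33 mm thick, a bystander: leave it. Origin under its middle
- pliers: yellow-handled pliers, 175 x 79 x 13 mm, a bystander: leave them. Origin under the middle
- marker: white marker pen with red cap, 130 mm long, 16 mm thick, a bystander: leave it. Origin under its middle
There are look-alikes about, which are no part of the job. Of the things that look like the green_box, the smallest one is meant.

How it is judged:
On the way, in this order (a step that is already met when the one before it is completed fails the run):
1. the box, flat on the lane's floor, is pushed in through the entry and holds the flap swung open by more than 0.8 rad (value of joint flap above 0.8 rad and x of green_box in the frame of lane between -0.02 and 0.09 m and z of green_box in the frame of lane below 0.012 m), for 0.1 s.
2. the box is pressed on the sprung stop with more than 5 N for 0.4 s (contact force between green_box and bump_stop above 5 N), for 0.4 s.
At the end, for the whole second after the job is handed in: The green box lies still, flat and lengthwise (within 0.25 rad) on the floor of the bay, its origin more than 86 mm past the flap plane and within -12 to +15 mm of the lane's middle line, and the flap is shut behind it (under 0.1 rad) (x of green_box in the frame of lane above 0.086 m and y of green_box in the frame of lane between -0.012 and 0.015 m and z of green_box in the frame of lane below 0.012 m and angle between green_box's own z axis and vertical below 0.1 rad and angle between the y axis of green_box and the x axis of lane, either way round below 0.25 rad and value of joint flap below 0.1 rad and linear speed of green_box below 0.01 m/s); the robot touches nothing.
It fails at once if the stop is pressed with more than 22 N (contact force between green_box and bump_stop above 22 N).
It fails at once if the box is forced against the lane with more than 80 N (contact force between green_box and lane above 80 N).
It fails at once if the robot itself presses on the lane with more than 30 N (contact force between the arm and lane above 30 N).
It fails at once if the fingers press on the lane with more than 30 N (contact force between the fingers and lane above 30 N).
It fails at once if a bystander is moved more than 20 mm (distance of any of orange_box, torch, pliers, marker from where it was at the start of the episode above 0.02 m).
It also fails if it takes over 61 s, if anything falls off the work surface, if the arm or the gripper's body presses on something with over 40 N, if the wrist force passes 120 N, or if a joint passes its speed limit or range.

## Working session

There is one attempt and no reset: what is moved stays moved. The work goes in short steps, Python scripts to look and compute and a tool call to move; the robot and the scene stay as the last step left them, time stands still between calls to the robot, and variables do not carry over. Pictures are saved under pics/ and viewed, at most 13 in all, crops included, and the job is handed in when it is done.

Besides the shell and the picture viewer there is one more tool, called after ">>>" as a command line: name --argument value ..., lists and objects as JSON in quotes. jog_arm: Moves the arm, as the interface text tells. Its arguments: {"type":"object","properties":{"deltas":{"type":"array"},"grip":{"type":"number"},"squeeze":{"type":"number"}},"required":["deltas"]}

```bash
mkdir -p pics
cat > h.py <<'E'
import numpy as np, cv2
from station import arm, grab_frame
def load(n): 
    f=np.load(f'{n}.npy',allow_pickle=True).item(); return f
def snap(cam,n):
    f=grab_frame(cam); np.save(f'{n}.npy',f,allow_pickle=True)
    cv2.imwrite(f'pics/{n}.png',f['img'][:,:,::-1]); return f
def foc(f): return f['img'].shape[0]/2/np.tan(np.radians(f['vfov'])/2)
def ray(f,px,z):
    k=foc(f); R=np.array(f['rotation']); o=np.array(f['xyz'])
    px=np.atleast_2d(np.array(px,float))
    d=np.c_[(px[:,0]-f['cx'])/k,(px[:,1]-f['cy'])/k,np.ones(len(px))]@R.T
    return o+d*((z-o[2])/d[:,2])[:,None]
def proj(f,P):
    k=foc(f); c=(np.atleast_2d(P)-np.array(f['xyz']))@np.array(f['rotation'])
    return np.c_[f['cx']+k*c[:,0]/c[:,2],f['cy']+k*c[:,1]/c[:,2]]
E
python3 - <<'E'
from h import *
a=snap('scene','s0');b=snap('top','t0')
for f in(a,b): print(f['xyz'],np.round(f['rotation'],3).tolist(),f['vfov'],f['cx'],f['cy'])
print(arm.get_state())
E
```

```text
[-0.32159953  0.58493358  1.33653046] [-2.45, -0.014, -2.164] 43.25253082182389 279.1666203664515 218.02928207308165
[ 0.45650456 -0.01938064  1.18153367] [-3.058, -0.015, -1.556] 54.156323791515824 282.40829543885275 210.9022870032271
{'t': 0.1, 'q': array([-9.97908764e-01,  3.59337072e-01,  1.11622102e-02, -3.55106951e-04,
       -1.22407993e+00, -2.88143590e-01]), 'qd': array([-0.00110176, -0.00090493,  0.00300167,  0.00213029, -0.00081297,
        0.00087053]), 'joint_efforts': array([-3.03389599e-03, -5.84162772e+01,  2.93748629e+01,  7.01565385e+00,
        1.01312526e-02, -7.38019548e-05]), 'eef_pos': array([ 0.18951388, -0.64739906,  0.22569897]), 'ee_rot': array([ 3.14009944e+00, -9.44249841e-05, -2.85696952e+00]), 'force': array([-0.58062187, -0.61145227, -0.14796154]), 'moment': array([-0.02564364,  0.00534586,  0.05501294]), 'gripper_force': 0.0, 'width': 0.0880414881829509}
```

View pics/t0.png

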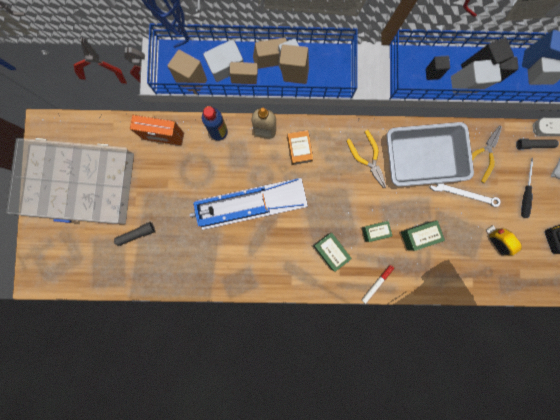

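View pics/s0.png

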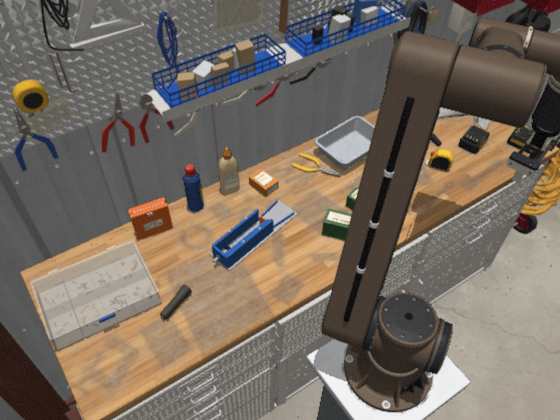

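The top view shows three green boxes at (332,252), (377,232) and (424,236). The middle one looks smallest. The lane runs from (303,193), its front plate, to (197,215), its stop end. I'll measure all three and crop the choice.

```bash
sed -i 's/^from station.*/&\nfrom scipy.spatial.transform import Rotation as Ro/; s/np.array(f\[.rotation.\])/Ro.from_euler("xyz",f["rotation"]).as_matrix()/' h.py
python3 - <<'E'
from h import *
f=load('t0'); im=f['img']; hsv=cv2.cvtColor(im,cv2.COLOR_RGB2HSV)
m=cv2.inRange(hsv,(40,60,15),(90,255,160)); 
m[:205]=0;m[280:]=0
m=cv2.morphologyEx(m,cv2.MORPH_CLOSE,np.ones((9,9)))
for c in cv2.findContours(m,0,2)[0]:
    if cv2.contourArea(c)<100: continue
    r=cv2.minAreaRect(c);p=cv2.boxPoints(r); w=ray(f,p,0.05)
    print('green',np.round(r[0]),np.round(w[:,:2],3).tolist(),np.round([np.linalg.norm(w[0]-w[1]),np.linalg.norm(w[1]-w[2])],3))
crop=cv2.resize(im[165:285,180:460],None,fx=2.8,fy=2.8,interpolation=cv2.INTER_CUBIC)
cv2.imwrite('pics/c0.png',crop[:,:,::-1])
E
```

```text
green [332. 252.] [[0.458, -0.121], [0.496, -0.17], [0.424, -0.225], [0.387, -0.176]] [0.062 0.091]
green [377. 231.] [[0.51, -0.255], [0.53, -0.327], [0.488, -0.337], [0.469, -0.265]] [0.075 0.043]
green [422. 236.] [[0.499, -0.363], [0.534, -0.465], [0.478, -0.482], [0.443, -0.381]] [0.107 0.059]
```

View pics/c0.png

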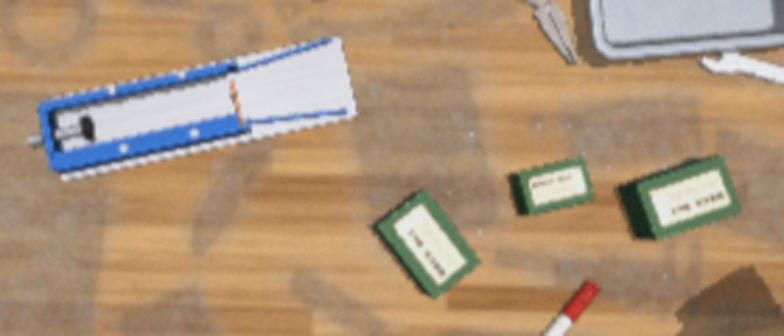

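Sizes confirm it: the middle box at pixel (377,231) measures about 68×45 mm. The other two, at (332,252) and (424,236), are about 91×62 and 107×59 mm. The orange box at (300,147) isn't green. I'll move over the middle box and look with the wrist camera.

>>> jog_arm --deltas '[[[-0.8,0.5,0,-2],[-1.7,1.05,0,-4],[-2.6,1.6,0,-6],[-3.5,2.2,0,-8],[-4.4,2.75,0,-10],[-5.3,3.3,0,-12],[-6.1,3.8,0,-14.5],[-6.6,4.1,0,-17.9]]]' --grip 87

```text
t: 1.1
eef_pos: [0.502, -0.298, 0.2263]
ee_rot: [3.141, 0.0, -1.426]
force: [0.5, -1.6, 0.7]
width: 0.0866
gripper_force: 0.0
```

>>> jog_arm --deltas '[[[0,0,0,0],[0,0,0,0]]]'

```text
t: 1.35
eef_pos: [0.5002, -0.3004, 0.2262]
ee_rot: [3.141, 0.0, -1.436]
force: [-0.9, -1.2, 0.2]
width: 0.087
gripper_force: 0.0
```

Run:
```python
from h import *
f=snap('wrist','w0');print(f['xyz'],f['rotation'],f['vfov'])
s=arm.get_state();print(s['t'],s['eef_pos'],s['ee_rot'],s['q'],s['force'])
```

```text
[ 0.51059409 -0.37811171  0.38431308] [ 2.85087715e+00 -2.63712776e-04 -3.00556387e+00] 67.47208246103642
1.4 [ 0.49996691 -0.30078115  0.2263116 ] [ 3.14096211e+00  2.53551455e-04 -1.43643036e+00] [-2.06664316e-01  2.09795740e-01 -1.95636148e-01 -3.05252069e-05
 -1.16604347e+00  3.41042395e-01] [-0.18521545  0.36300346 -0.22814261]
```

View pics/w0.png

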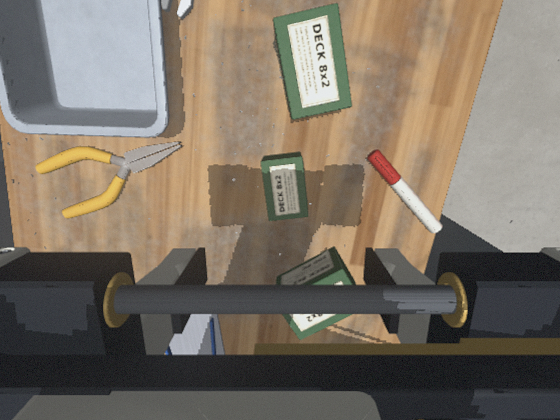

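The wrist view shows the small green box at about (285,187), with its end face at rows 153–163. The marker is at (400,190) and the pliers at (110,175), both clear of the fingers. Next I'll measure its top face.

Run:
```python
from h import *
f=load('w0'); im=f['img']; hsv=cv2.cvtColor(im,cv2.COLOR_RGB2HSV)
sub=np.zeros(im.shape[:2],np.uint8); sub[145:232,250:320]=1
m=cv2.inRange(hsv,(40,70,20),(90,255,170))*sub
m=cv2.morphologyEx(m,cv2.MORPH_CLOSE,np.ones((15,15)))
c=max(cv2.findContours(m,0,2)[0],key=cv2.contourArea)
r=cv2.minAreaRect(c);p=cv2.boxPoints(r);w=ray(f,p,.05)
print('sil',np.round(p),np.round(w[:,:2],4).tolist(),r)
l=cv2.inRange(hsv,(15,10,70),(45,110,255))*sub; l[:160]=0
l=cv2.morphologyEx(l,cv2.MORPH_CLOSE,np.ones((9,9)))
l=cv2.morphologyEx(l,cv2.MORPH_OPEN,np.ones((5,5)))
for c in cv2.findContours(l&m,0,2)[0]:
  if cv2.contourArea(c)>200:
    r=cv2.minAreaRect(c);p=cv2.boxPoints(r);w=ray(f,p,.05);e=[w[1]-w[0],w[2]-w[1]]
    print('label',r,np.round(w.mean(0),4),[np.linalg.norm(x).round(4) for x in e],[np.degrees(np.arctan2(x[1],x[0])).round(1) for x in e])
cv2.imwrite('pics/c1.png',cv2.resize(im[140:240,240:330],None,fx=6,fy=6)[:,:,::-1])
```

```text
sil [[279. 219.]
 [279. 219.]
 [279. 219.]
 [279. 219.]] [[0.5022, -0.2687], [0.5022, -0.2687], [0.5022, -0.2687], [0.5022, -0.2687]] ((279.0, 219.0), (0.0, 0.0), 0.0)
```

View pics/c1.png

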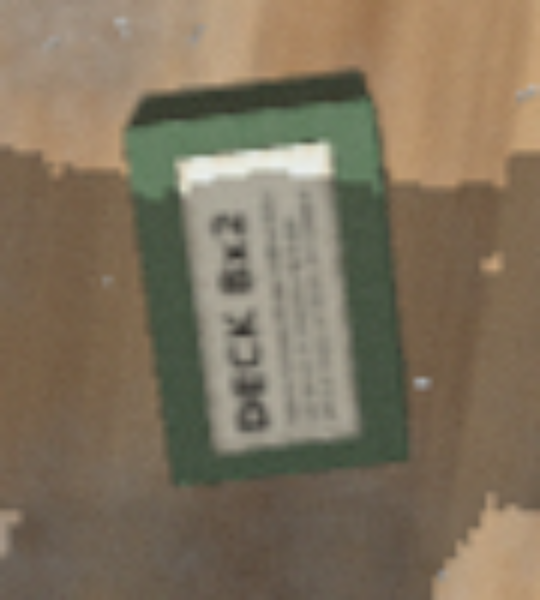

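The crop shows the top face corners at crop pixels (128,128), (376,100), (408,460) and (175,486). I'll cast those onto z = 50 mm. I'll also cast the lane from the top view.

Run:
```python
from h import *
f=load('w0'); c=np.array([(128,128),(376,100),(408,460),(175,486)])/6+[240,140]
w=ray(f,c,.05); print(w.round(4)[:,:2].tolist()); 
for i in range(4):
  e=w[(i+1)%4]-w[i];print(np.linalg.norm(e).round(4),np.degrees(np.arctan2(e[1],e[0])).round(1))
print('centre',w.mean(0)); 
t=load('t0'); im=t['img'];hsv=cv2.cvtColor(im,cv2.COLOR_RGB2HSV)
m=cv2.inRange(hsv,(105,120,40),(125,255,255)); m[:170]=0;m[240:]=0;m[:,:185]=0;m[:,320:]=0
q=np.array([(341,37),(355,115),(62,180),(237,102),(240,66),(248,130),(45,140)])/2.8+[180,165]
print(ray(t,q,.005).round(3)[:3,:2].tolist(),'roof',ray(t,q,.064).round(3)[3:,:2].tolist())
```

```text
[[0.5291, -0.3299], [0.4864, -0.3407], [0.4704, -0.2758], [0.5128, -0.2648]]
0.044 -165.8
0.0668 103.8
0.0437 14.5
0.0671 -75.9
centre [ 0.49967682 -0.30278252  0.05      ]
[[0.651, -0.09], [0.57, -0.105], [0.499, 0.193]] roof [[0.576, 0.015], [0.611, 0.012], [0.548, 0.003], [0.535, 0.2]]
```

>>> jog_arm --deltas '[[[0.03,0.01,0.8,-1.3],[0.03,0.01,1.6,-1.3],[0.03,0.01,2.3,-1.3],[0.03,0.01,2.8,-1.3],[0.03,0.01,3.2,-1.3],[0.03,0.01,3.44,-1.3],[0.03,0.01,3.44,-1.3]]]'

```text
t: 2.28
eef_pos: [0.4993, -0.3028, 0.0195]
ee_rot: [3.14, 0.001, -1.323]
force: [-0.2, 0.3, 0.1]
width: 0.0868
gripper_force: 0.0
```

>>> jog_arm --deltas '[[[0,0,0,0],[0,0,0,0],[0,0,0,0],[0,0,0,0],[0,0,0,0],[0,0,0,0]]]' --grip 30 --squeeze 20

```text
t: 3.02
eef_pos: [0.5005, -0.3023, 0.0204]
ee_rot: [-3.141, -0.0, -1.321]
force: [0.9, 0.6, 2.6]
width: 0.0447
gripper_force: 20.0
```

The box is held: opening 44.7 mm, 20 N. I'll lift it and look more closely at the lane.

>>> jog_arm --deltas '[[[0,0,-0.4,0],[0,0,-1.0,0],[0,0,-1.7,0],[0,0,-2.0,0],[0,0,-2.0,0]]]'

```text
t: 3.65
eef_pos: [0.5005, -0.3023, 0.1409]
ee_rot: [-3.14, -0.001, -1.321]
force: [-0.1, 0.3, -5.5]
width: 0.0446
gripper_force: 20.0
```

Run:
```python
from h import *
s=snap('scene','s1'); f=load('t0'); st=arm.get_state();print(st['eef_pos'],st['ee_rot'],st['width'],st['force'])
a=cv2.resize(f['img'][172:236,188:312],None,fx=6.4,fy=6.4,interpolation=cv2.INTER_CUBIC)
cv2.imwrite('pics/l0.png',a[:,:,::-1])
g=load('s0')['img'][198:268,208:303]
cv2.imwrite('pics/l1.png',cv2.resize(g,None,fx=8,fy=8,interpolation=cv2.INTER_CUBIC)[:,:,::-1])
```

```text
[ 0.49972321 -0.30195511  0.13952197] [ 3.14145119e+00  7.67823600e-04 -1.32154434e+00] 0.04495187727347171 [-0.45613374 -0.30386585 -4.21103509]
```

View pics/l0.png

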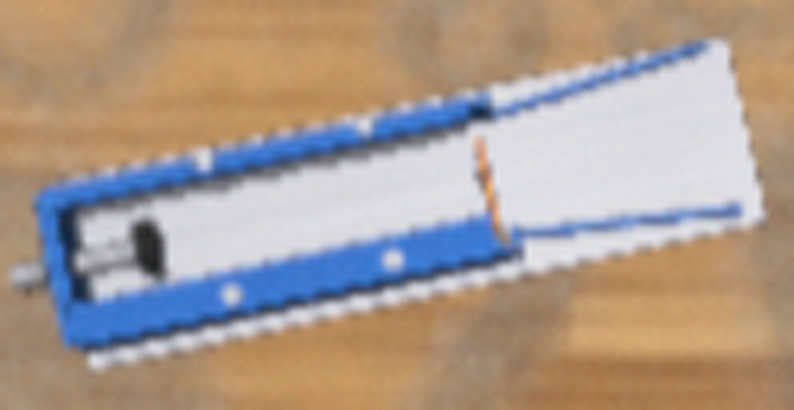

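View pics/l1.png

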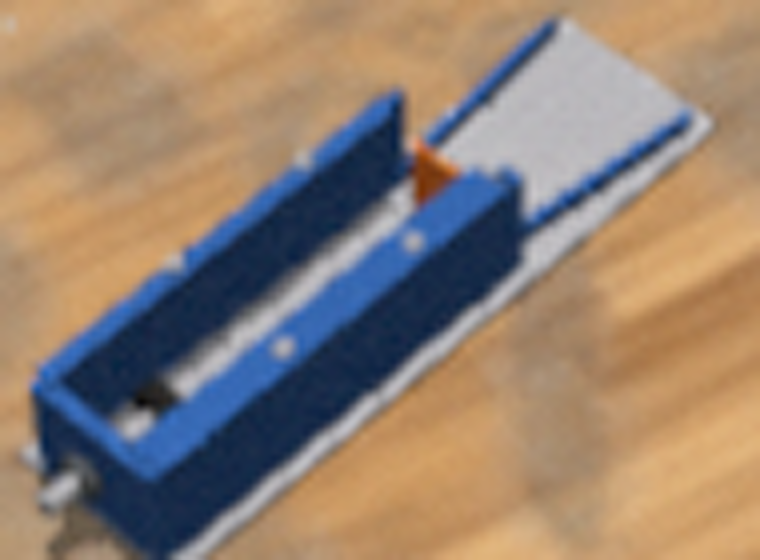

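The top crop shows the slot edges at (490,118)/(497,222) near the entry and (78,207)/(92,303) near the end. Rail ends are at (705,46)/(742,209) and plate corners at (728,42)/(762,218). The flap runs from (480,138) to (503,240), with the hinge on the lower side. I'll cast these onto their known heights, and two-view them with the scene crop as a check.

Run:
```python
from h import *
f=load('t0'); P=lambda L:np.array(L)/6.4+[188-.42,172-.42]
s=ray(f,P([(490,118),(497,222),(78,207),(92,303)]),.064)[:,:2]
r=ray(f,P([(705,46),(742,209)]),.015)[:,:2]
p=ray(f,P([(728,42),(762,218),(95,365)]),.005)[:,:2]
e=(s[0]+s[1])/2; b=(s[2]+s[3])/2; rm=r.mean(0)
ang=lambda v:np.degrees(np.arctan2(v[1],v[0])).round(2)
print('slot w',np.linalg.norm(s[0]-s[1]),np.linalg.norm(s[2]-s[3]),'len',np.linalg.norm(b-e))
print('rail w',np.linalg.norm(r[0]-r[1]),e,b,rm)
print('angles',ang(b-e),ang(b-rm),ang(e-rm),ang(s[2]-s[0]),ang(s[3]-s[1]),'slab',ang(p[2]-p[1]),ang(p[0]-p[1])+90)
print('front plate mid',p[:2].mean(0), np.linalg.norm(p[0]-p[1]))
# scene cross-check: corners of roof and plate
g=load('s0'); Q=lambda L:np.array(L)/8+[208-.44,198-.44]
print('scene plate corners',ray(g,Q([(562,18),(712,120)]),.005)[:,:2],p[:2])
# outer roof corners: rear-left(155,475), rear-right(38,385), front-left top(515,180), right front(400,95)
print('scene roof',ray(g,Q([(155,475),(38,385),(520,182),(400,93)]),.064)[:,:2].round(4).tolist())
print('top roof',ray(f,P([(72,347),(38,190),(521,258),(492,95)]),.064)[:,:2].round(4).tolist())
```

```text
slot w 0.04483587563387196 0.04149490219786979 len 0.17736628466425525
rail w 0.07522904515278815 [0.58472622 0.01457275] [0.54548458 0.18754354] [ 0.61122699 -0.08640323]
angles 102.78 103.49 104.71 103.26 102.3 slab 103.39 101.47
front plate mid [ 0.61159541 -0.09669853] 0.08137825556009855
scene plate corners [[ 0.65143008 -0.08724372]
 [ 0.57091546 -0.10759129]] [[ 0.65147138 -0.08860462]
 [ 0.57171943 -0.10479245]]
scene roof [[0.5042, 0.1924], [0.5637, 0.208], [0.5466, 0.0037], [0.6106, 0.0181]]
top roof [[0.5062, 0.1918], [0.5729, 0.2084], [0.5471, 0.0022], [0.617, 0.0158]]
```

Both views agree to 1–3 mm. The lane origin is about (0.586, 0.015), with x at 103.1° and a plate length of 115 mm, as specified. I'll carry the box to lane x = −66 mm.

>>> jog_arm --deltas '[[[-0.5,-0.37,0,0.1],[-1.1,-0.8,0,0.24],[-1.7,-1.24,0,0.24],[-2.3,-1.68,0,0.24],[-2.9,-2.1,0,0.24],[-3.4,-2.48,0,0.24],[-3.67,-2.67,0,0.24],[-3.67,-2.67,0,0.24]]]'

```text
t: 4.7
eef_pos: [0.6005, -0.0484, 0.1385]
ee_rot: [3.139, 0.0, -1.341]
force: [-0.7, 0.1, -3.3]
width: 0.0451
gripper_force: 20.0
```

>>> jog_arm --deltas '[[[0,0,0.3,0],[0,0,0.8,0],[0,0,1.2,0],[0,0,1.5,0],[0,0,1.65,0],[0,0,1.65,0]]]'

```text
t: 5.45
eef_pos: [0.6003, -0.0501, 0.0404]
ee_rot: [3.14, -0.0, -1.343]
force: [0.4, -0.4, -3.9]
width: 0.0451
gripper_force: 20.0
```

Run:
```python
from h import *
snap('scene','s2');f=snap('top','t2');s=arm.get_state();print(s['t'],s['eef_pos'],s['ee_rot'],s['q'],s['force'])
O=np.array([.5858,.0152]);u=np.array([-.2267,.974]);n=np.array([-.974,-.2267]);d=s['eef_pos'][:2]-O;print('lane',d@u,d@n)
a=load('s2')['img'][120:320,200:400]
cv2.imwrite('pics/p2.png',np.hstack([cv2.resize(a,(400,400),interpolation=2),cv2.resize(f['img'][150:270,190:310],(400,400),interpolation=2)])[:,:,::-1])
```

```text
5.55 [ 0.60136188 -0.04963828  0.04169281] [-3.14096192e+00 -1.65868732e-04 -1.34232992e+00] [ 2.41231878e-01  4.19115508e-01 -3.68774988e-01  2.46712260e-04
 -7.82277278e-01 -1.29403596e-02] [-0.10828472 -0.07417755 -4.90048697]
lane -0.06668036506816528 -0.0004584322605673841
```

View pics/p2.png

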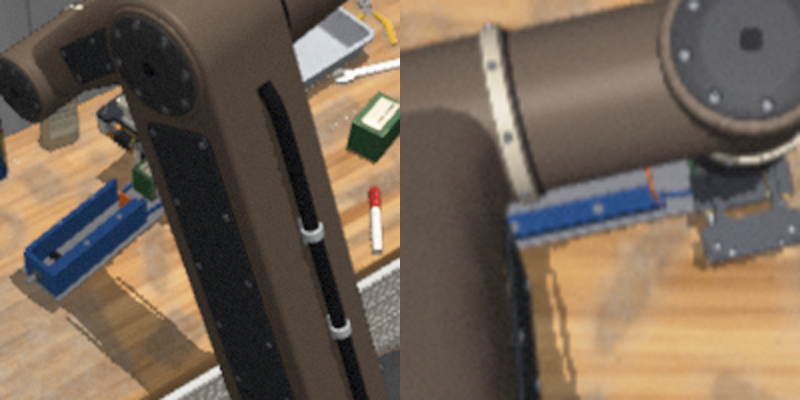

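The box hangs over the front plate in front of the flap: scene crop (145,180), top crop (690,190). It's about 16 mm above the floor. Now I'll lower it gently.

>>> jog_arm --deltas '[[[0,0,0.08,0],[0,0,0.16,0],[0,0,0.2,0],[0,0,0.22,0],[0,0,0.24,0],[0,0,0.24,0]]]'

```text
t: 6.3
eef_pos: [0.601, -0.0493, 0.0267]
ee_rot: [3.141, -0.0, -1.342]
force: [0.3, 0.2, -4.2]
width: 0.0451
gripper_force: 20.0
```

>>> jog_arm --deltas '[[[0,0,0.01,0],[0,0,0.02,0],[0,0,0.02,0]]]'

```text
t: 6.68
eef_pos: [0.601, -0.0493, 0.0255]
ee_rot: [3.142, 0.0, -1.342]
force: [1.0, -0.0, -4.1]
width: 0.0447
gripper_force: 20.0
```

>>> jog_arm --deltas '[[[0,0,0.01,0],[0,0,0.02,0],[0,0,0.02,0]]]'

```text
t: 7.05
eef_pos: [0.6011, -0.0494, 0.0254]
ee_rot: [-3.141, -0.0, -1.342]
force: [-3.8, 0.9, 5.7]
width: 0.045
gripper_force: 20.0
```

The box touches down gently, with about 10 N on the floor. I'll release, rise, then back off behind the box, turning a quarter so the closed fingers fit the slot.

>>> jog_arm --deltas '[[[0,0,0,0],[0,0,0,0],[0,0,0,0],[0,0,-0.2,0],[0,0,-0.6,0],[0,0,-1.2,0],[0,0,-1.5,0]]]' --grip 75

```text
t: 7.92
eef_pos: [0.6022, -0.0493, 0.1174]
ee_rot: [-3.138, -0.0, -1.342]
force: [0.7, 0.1, -0.0]
width: 0.0748
gripper_force: 0.0
```

>>> jog_arm --deltas '[[[0.1,0,0,2],[0.3,0,0,4],[0.5,0,0,6],[0.7,0,0,8],[0.9,0,0,10],[1.1,0,0,12],[1.2,0,0,14],[1.2,0,0,16]]]' --grip 0

```text
t: 8.93
eef_pos: [0.6175, -0.12, 0.1152]
ee_rot: [-3.141, 0.001, -2.745]
force: [-0.4, 0.7, 0.7]
width: 0.0024
gripper_force: 0.0
```

```bash
cat >> h.py <<'E'
O=np.array([.5858,.0152]);u=np.array([-.2267,.974]);n=np.array([-.974,-.2267])
def lane():
    s=arm.get_state();d=s['eef_pos'][:2]-O
    y=s['ee_rot'][2]; print(s['t'],'lane x,y',np.round([d@u,d@n],4),'z',s['eef_pos'][2].round(4),'yaw',np.degrees(y).round(2),'F lane',np.round([s['force'][:2]@u,s['force'][:2]@n,s['force'][2]],1),'w',s['width'],'q6',s['q'][5].round(2))
E
python3 - <<'E'
from h import *
f=snap('scene','s3');g=snap('wrist','w3');lane()
cv2.imwrite('pics/p3.png',np.hstack([cv2.resize(f['img'][120:320,200:400],(400,400),interpolation=2),cv2.resize(g['img'],(400,300))[list(range(300))+[0]*100]])[:,:,::-1])
E
```

```text
9.025 lane x,y [-0.1385 -0.0003] z 0.1152 yaw -157.03 F lane [-0.1 -0.  -0.6] w 0.0008813672443625558 q6 -1.29
```

View pics/p3.png

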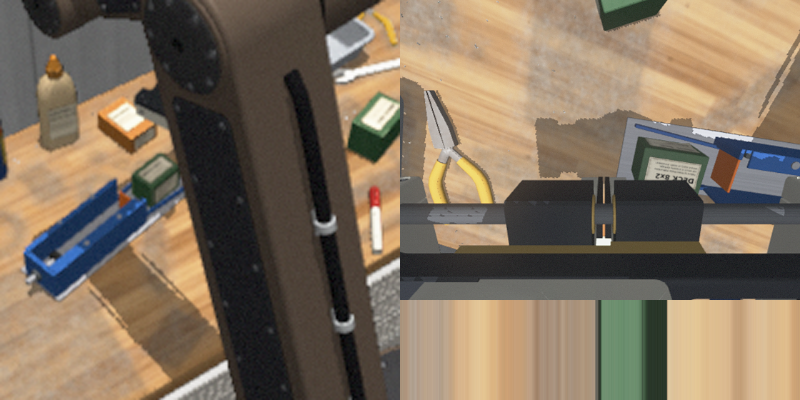

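The box sits straight between the rails in front of the orange flap: wrist half (670,165), scene half (157,178). I'll finish the turn and lower the fingers behind it.

>>> jog_arm --deltas '[[[0,0,0,1],[0,0,0,1.98],[0,0,0.5,1.98],[0,0,1.0,1.98],[0,0,1.35,1.98],[0,0,1.5,1.98],[0,0,1.55,1.98],[0,0,1.55,1.98]]]'

```text
t: 10.02
eef_pos: [0.6179, -0.1194, 0.0221]
ee_rot: [-3.141, 0.001, -2.91]
force: [-0.3, -0.1, 1.0]
width: 0.0002
gripper_force: 0.0
```

```bash
python3 -c "
from h import *;lane()"
```

```text
10.025 lane x,y [-0.1384 -0.0008] z 0.0221 yaw -166.73 F lane [-0.   0.3  1. ] w 0.00015820140610112502 q6 -1.46
```

>>> jog_arm --deltas '[[[0,0.12,0,0],[0,0.24,0,0],[0,0.36,0,0],[0,0.48,0,0],[0,0.58,0,0],[0,0.68,0,0],[0,0.78,0,0],[0,0.85,0,0]]]'

```text
t: 11.02
eef_pos: [0.6059, -0.0696, 0.0217]
ee_rot: [-3.141, 0.001, -2.911]
force: [1.8, -3.9, 4.3]
width: 0.0004
gripper_force: 2.8
```

```bash
python3 -c "
from h import *;lane()"
```

```text
11.025 lane x,y [-0.0872 -0.0004] z 0.0217 yaw -166.78 F lane [-4.2 -0.8  4.3] w 0.0004171544370636785 q6 -1.55
```

>>> jog_arm --deltas '[[[0,0.1,0,0],[0,0.2,0,0],[0,0.3,0,0],[0,0.4,0,0],[0,0.5,0,0],[0,0.6,0,0],[0,0.7,0,0],[0,0.8,0,0]]]'

```text
t: 12.02
eef_pos: [0.5951, -0.0231, 0.0216]
ee_rot: [-3.141, 0.001, -2.911]
force: [1.9, -5.7, 3.2]
width: 0.0005
gripper_force: 3.3
```

```bash
python3 -c "
from h import *;lane()"
```

```text
12.025 lane x,y [-0.0394 -0.0003] z 0.0216 yaw -166.8 F lane [-6.  -0.5  3.2] w 0.0004778603677845805 q6 -1.63
```

>>> jog_arm --deltas '[[[0,0.12,0,0],[0,0.24,0,0],[0,0.36,0,0],[0,0.48,0,0],[0,0.6,0,0],[0,0.72,0,0],[0,0.82,0,0],[0,0.9,0,0]]]'

```text
t: 13.02
eef_pos: [0.583, 0.0299, 0.0217]
ee_rot: [-3.141, 0.001, -2.911]
force: [3.0, -4.8, 3.6]
width: 0.0003
gripper_force: 2.9
```

Run:
```python
from h import *
lane();f=snap('scene','s5');t=snap('top','t5')
cv2.imwrite('pics/p5.png',np.hstack([cv2.resize(f['img'][170:290,190:310],(400,400),interpolation=2),cv2.resize(t['img'][150:270,190:310],(400,400),interpolation=2)])[:,:,::-1])
```

```text
13.025 lane x,y [ 0.0149 -0.0006] z 0.0217 yaw -166.78 F lane [-5.4 -1.8  3.6] w 0.0002940735773928296 q6 -1.73
```

View pics/p5.png

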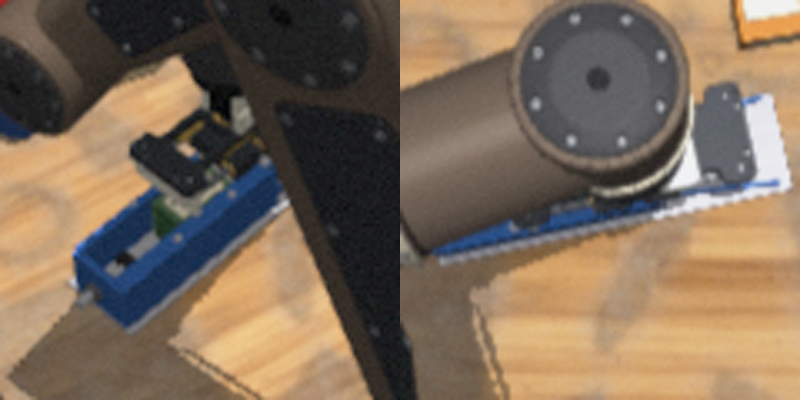

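The box is in the bay at scene crop (165,215), with the black pad ahead at (125,260). The push takes a steady 5 N or so. From here I'll go gently and find the stop by feel.

>>> jog_arm --deltas '[[[0,0.07,0,0],[0,0.14,0,0],[0,0.2,0,0],[0,0.26,0,0],[0,0.3,0,0],[0,0.32,0,0]]]'

```text
t: 13.88
eef_pos: [0.5778, 0.048, 0.0213]
ee_rot: [-3.141, -0.0, -2.911]
force: [2.4, -4.8, 2.9]
width: 0.0003
gripper_force: 2.9
```

>>> jog_arm --deltas '[[[0,0.02,0,0],[0,0.04,0,0],[0,0.06,0,0],[0,0.06,0,0]]]'

```text
t: 14.38
eef_pos: [0.577, 0.0516, 0.0213]
ee_rot: [-3.142, -0.0, -2.911]
force: [2.2, -3.7, 2.3]
width: 0.0002
gripper_force: 2.6
```

```bash
python3 -c "
from h import *;lane()"
```

```text
14.375 lane x,y [0.0374 0.0003] z 0.0213 yaw -166.8 F lane [-4.1 -1.3  2.3] w 0.00024272129090891672 q6 -1.77
```

>>> jog_arm --deltas '[[[0,0.02,0,0],[0,0.04,0,0],[0,0.05,0,0],[0,0.05,0,0]]]'

```text
t: 14.88
eef_pos: [0.5764, 0.0545, 0.0213]
ee_rot: [3.142, -0.0, -2.911]
force: [2.2, -4.1, 3.1]
width: 0.0006
gripper_force: 2.6
```

>>> jog_arm --deltas '[[[0,0.02,0,0],[0,0.04,0,0],[0,0.04,0,0]]]'

```text
t: 15.25
eef_pos: [0.5759, 0.057, 0.0213]
ee_rot: [3.142, -0.0, -2.911]
force: [1.7, -3.6, 2.3]
width: 0.0004
gripper_force: 2.4
```

>>> jog_arm --deltas '[[[0,0.02,0,0],[0,0.04,0,0],[0,0.04,0,0]]]'

```text
t: 15.62
eef_pos: [0.5753, 0.0594, 0.0213]
ee_rot: [3.142, -0.0, -2.911]
force: [2.2, -4.0, 2.4]
width: 0.0003
gripper_force: 2.3
```

>>> jog_arm --deltas '[[[0,0.02,0,0],[0,0.03,0,0],[0,0.03,0,0]]]'

```text
t: 16.0
eef_pos: [0.5749, 0.061, 0.0213]
ee_rot: [-3.141, -0.0, -2.911]
force: [2.3, -4.7, 1.9]
width: 0.0004
gripper_force: 2.5
```

>>> jog_arm --deltas '[[[0,0.02,0,0],[0,0.03,0,0],[0,0.03,0,0]]]'

```text
t: 16.38
eef_pos: [0.5745, 0.0627, 0.0213]
ee_rot: [-3.141, -0.0, -2.911]
force: [2.4, -4.0, 1.5]
width: 0.0007
gripper_force: 2.5
```

```bash
python3 -c "
from h import *;lane()"
```

```text
16.375 lane x,y [0.0488 0.0003] z 0.0213 yaw -166.8 F lane [-4.5 -1.4  1.5] w 0.0006821976079683053 q6 -1.79
```

Still free, with the box front at about 138 mm. I'll continue in steps of 2–2.5 mm.

>>> jog_arm --deltas '[[[0,0.02,0,0],[0,0.04,0,0],[0,0.04,0,0]]]'

```text
t: 16.75
eef_pos: [0.574, 0.0653, 0.0213]
ee_rot: [3.141, 0.0, -2.911]
force: [1.9, -2.8, 2.6]
width: 0.0004
gripper_force: 2.1
```

>>> jog_arm --deltas '[[[0,0.015,0,0],[0,0.03,0,0],[0,0.03,0,0]]]'

```text
t: 17.12
eef_pos: [0.5736, 0.067, 0.0213]
ee_rot: [3.142, -0.0, -2.911]
force: [1.8, -2.9, 1.2]
width: 0.0006
gripper_force: 2.1
```

>>> jog_arm --deltas '[[[0,0.02,0,0],[0,0.03,0,0],[0,0.03,0,0]]]'

```text
t: 17.5
eef_pos: [0.5732, 0.0687, 0.0213]
ee_rot: [3.142, 0.0, -2.911]
force: [2.2, -2.8, 2.3]
width: 0.0004
gripper_force: 2.1
```

>>> jog_arm --deltas '[[[0,0.015,0,0],[0,0.03,0,0],[0,0.03,0,0]]]'

```text
t: 17.88
eef_pos: [0.5728, 0.0705, 0.0213]
ee_rot: [3.142, -0.0, -2.911]
force: [1.8, -3.7, 1.5]
width: 0.0003
gripper_force: 2.0
```

>>> jog_arm --deltas '[[[0,0.02,0,0],[0,0.03,0,0],[0,0.03,0,0]]]'

```text
t: 18.25
eef_pos: [0.5724, 0.0722, 0.0213]
ee_rot: [3.142, -0.0, -2.911]
force: [1.3, -2.7, 1.9]
width: 0.0005
gripper_force: 2.0
```

>>> jog_arm --deltas '[[[0,0.015,0,0],[0,0.03,0,0],[0,0.03,0,0]]]'

```text
t: 18.62
eef_pos: [0.572, 0.074, 0.0213]
ee_rot: [3.142, -0.0, -2.911]
force: [2.3, -3.7, 0.8]
width: 0.0007
gripper_force: 2.0
```

>>> jog_arm --deltas '[[[0,0.015,0,0],[0,0.03,0,0],[0,0.03,0,0]]]'

```text
t: 19.0
eef_pos: [0.5715, 0.0757, 0.0213]
ee_rot: [3.142, -0.0, -2.911]
force: [1.4, -3.1, 1.6]
width: 0.0005
gripper_force: 1.7
```

>>> jog_arm --deltas '[[[0,0.015,0,0],[0,0.03,0,0],[0,0.03,0,0]]]'

```text
t: 19.38
eef_pos: [0.5709, 0.0769, 0.0213]
ee_rot: [-3.141, -0.001, -2.911]
force: [1.8, -6.7, 1.8]
width: 0.0008
gripper_force: 3.3
```

Contact: the force rose from about 3.5 N to 6.9 N. I'll press on in small steps to about 10 N net.

>>> jog_arm --deltas '[[[0,0.015,0,0],[0,0.03,0,0],[0,0.03,0,0]]]'

```text
t: 19.75
eef_pos: [0.5705, 0.0781, 0.0214]
ee_rot: [-3.141, -0.001, -2.911]
force: [3.9, -9.7, 2.7]
width: 0.0007
gripper_force: 5.0
```

>>> jog_arm --deltas '[[[0,0.01,0,0],[0,0.02,0,0],[0,0.02,0,0],[0,0.02,0,0],[0,0.02,0,0],[0,0.02,0,0],[0,0.02,0,0],[0,0.02,0,0]]]'

```text
t: 20.75
eef_pos: [0.5703, 0.0788, 0.0215]
ee_rot: [-3.14, -0.001, -2.911]
force: [4.5, -12.6, 2.4]
width: 0.0003
gripper_force: 6.3
```

Pressed with about 10 N net for a second. Now I'll back off and lift the fingers out through the slot.

>>> jog_arm --deltas '[[[0,-0.03,0,0],[0,-0.06,0,0],[0,-0.1,0,0],[0,-0.1,-0.2,0],[0,-0.1,-0.6,0],[0,-0.1,-1.2,0],[0,-0.1,-1.8,0],[0,-0.1,-2.2,0]]]'

```text
t: 21.75
eef_pos: [0.5723, 0.075, 0.1561]
ee_rot: [3.141, 0.002, -2.911]
force: [-0.2, 0.3, -0.3]
width: 0.0005
gripper_force: 0.0
```

>>> jog_arm --deltas '[[[-0.5,-0.8,-0.5,0],[-0.5,-1.6,-0.5,0],[-0.5,-2.4,-0.5,0],[-0.5,-3.2,-0.5,0],[-0.5,-4,-0.5,0],[-0.5,-4,-0.5,0]]]'

```text
t: 22.5
eef_pos: [0.6559, -0.1551, 0.1835]
ee_rot: [-3.142, -0.0, -2.915]
force: [-0.3, -0.0, -1.2]
width: 0.0006
gripper_force: 0.0
```

Run:
```python
from h import *
lane();f=snap('scene','s6');t=snap('top','t6')
cv2.imwrite('pics/p6.png',np.hstack([cv2.resize(f['img'][180:280,205:305],(400,400),interpolation=2),cv2.resize(t['img'][155:255,190:290],(400,400),interpolation=2)])[:,:,::-1])
```

```text
22.5 lane x,y [-0.1818 -0.0297] z 0.1835 yaw -166.99 F lane [ 0.1  0.3 -1.2] w 0.0005923303843764393 q6 -1.4
```

View pics/p6.png

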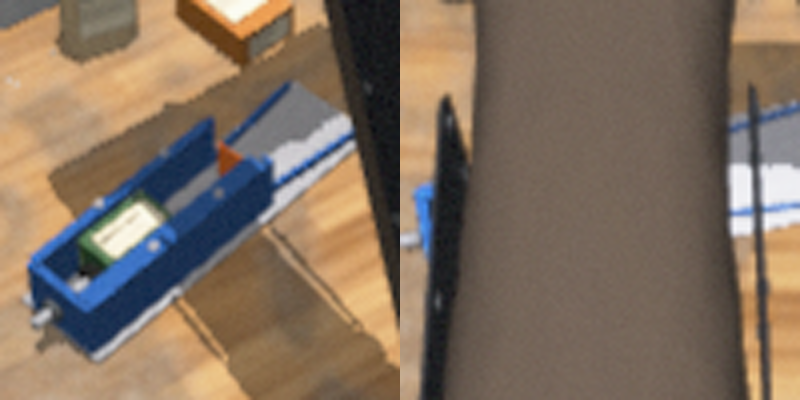

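The scene crop shows the box fully in the bay at (125,230), against the stop and straight. The orange flap is shut across the entry at (230,160), and the robot is clear. I'll hand it in.

```bash
python3 -c "
from station import arm
print(arm.job_done())"
```

```text
the job is handed in; nothing more can be done
None
```

The green box is fully in the blue lane and was pressed against the stop at about 10 N for roughly a second; the flap is shut behind it and the job is handed in at 22.5 s (no verdict was returned).

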